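Step the photometer's carousel to the stoppered vial

ROBOT

A 7-joint arm with a two-finger parallel gripper is mounted at the origin on the work surface. World frame = base frame: x ahead of the robot, y to its left, z up, the work surface at z = 0. Lengths are in m, angles in rad, forces in N, time in s.
With the tool pointing down it reaches from about 0.4 to 0.85 m from the base axis. Payload 10.4 kg.
Tool frame: the origin (TCP) lies between the finger pads; the fingertips stand 11 mm ahead of it and the grasp point (between the pads) lies 8 mm behind it (r.tcp_to_tips is the distance from the TCP to the fingertips, in m); z points along the fingers, y is the line along which they close (so a half turn about z gives the same grasp; the last joint's range is limited). The gripper opens to 87 mm and grips with 3 to 60 N. Pads are 19 mm wide; open, the fingers measure 117 mm over their backs; the gripper's body (75 mm by 190 mm) begins 51 mm behind the grasp point.
Start: joints at [1.287, 0.332, -0.065, 1.46, 0.022, 1.35, -0.088], TCP at [0.161, -0.604, 0.234] pointing down, gripper open.
Joint ranges: [-2.6, 2.6], [-0.5, 2.12], [-1.47, 1.34], [0.16, 2.42], [-1.27, 4.41], [0.06, 2.06], [-2.6, 2.6]. Speed limits (rad/s): [2.22, 2.22, 2.79, 2.79, 3.14, 3.14, 3.14].

INTERFACE

Orientations are given as a unit quaternion [x, y, z, w].
In Python, from bench import r gives the robot as it stands. The module is installed in compiled form; this text tells all that it offers.
- The arm moves only by the shell command python3 -m crank 'ROWS' [FORCE]. ROWS is JSON, a list of rows, each an object of numbers: "claw": the closure, from -1 (fully open) to 1 (shut); "dx", "dy", "dz": the shift along the tool's x, y, z each as a share of 3 cm, from -1 to 1; "ax", "ay", "az": the turn, a rotation vector about the tool's x, y, z each as a share of 6 degrees, from -1 to 1. A call has 1 to 8 rows; each row shifts and turns the commanded pose from where the row before left it, along the tool's axes as they then stand; what a row does not reach is not made up. A row lasts 1/12 s, in which the tool goes at most 41.7 mm and 7.16 degrees, less where a joint would pass 70% of its speed; a pose out of reach is approached as far as the arm can. A call with a number of a shift or a turn outside -1 to 1 is refused whole. A call with a gripper value outside its range is refused whole. The fingers move at their own pace and stop on an object; FORCE is the grip in N (left out, the last holds). Time passes only in rows, so rows that do not move let the fingers close. It gives the time, the measured TCP pose, the force, the opening and the grip force at its end, in the units of the state.
- r.read_state(): the state, without advancing time (a new reading comes with each control period).
- r.camera(name): name is "side" or "top" or "wrist"; returns a dict with "color" (400x640x3 uint8, red, green, blue), "mtx" (3x3 intrinsics, pixels), "R" (3x3) and "t" (3): a world point X has camera coordinates R X + t; the wrist camera has in their place "hand_eye" (4x4, takes a point from camera to tool coordinates, whose origin is the TCP and whose axes are the flange's). Camera axes: x right, y down, z forward; pixel columns grow to the right and rows downward; lengths in m; the calibration is good to about 2 mm. A picture is of the moment at which its call begins: read the wrist's pose just before it. There is no depth.
- r.close_job(): hands the job in; it is judged then, once.
The state is a dict: "time": time; "joint_positions": joint angles; "joint_vel": joint speeds; "joint_torque": joint torques, N m; "ee_pos": TCP position; "eef_rot": TCP orientation; "ft_force": force on the tool from outside, world axes, zero at the start; "torque": the same for the moment, N m; "width": finger opening in m; "grip_force": force on a finger pad.
Only numpy, scipy, OpenCV 4.12 (cv2) and the standard library are available. Lean on these libraries where they do the work, as an engineer would, in place of code of your own. Each camera call takes 0.05 s, during which the arm holds its last target. There are 200 camera calls.

TASK

Push the photometer's vial carousel round by its protruding finger tabs until the vial with the winged stopper is at the measuring place: the one the arrow marks, in front of the lens. Leave it clicked in there, with all six vials standing in their holders. Do not touch or lift the vials, and leave the bottle, tube rack and pot where they are.

Things in the scene. Friction and masses are not known exactly. Their poses are not given: they have to be found in the camera images.
- photometer: White photometer, fixed. Origin on the carousel's vertical axis at bench height, z up. Its flat deck, 55 mm above the bench, spans x -110..110, y -108..106 mm; the open carousel turns on it. The optics housing, 130 mm tall, stands at y 106..250 mm, lens and top arrow at x = 0 facing -y. The other three sides are open. A fixed dark steel post, 32 mm wide, top 108 mm above the bench, is on the axis.
- carousel_axis (a point): Point on the carousel's vertical axis, at the height of the disc's top (63 mm above the bench). Axes as the photometer's. Six dark metal cups hold the vials: 32 mm outside diameter, rims 81 mm above the bench, fixed on the disc on a circle of 52 mm radius, each half-way (30 deg) between two tabs. At each click-stop one cup is at the measuring place.
- measuring_place (a point): The marked measuring place: 52 mm from the carousel axis in the photometer's +y direction, in line with the lens and the arrow, 63 mm above the bench. The foot centre of the vial being measured stands here (within 2 mm when clicked in).
- carousel (a joint): Turning angle of the carousel (rad), 0 at the start, positive counter-clockwise from above, endless either way. Click-stops every 60 deg (1.047 rad), at 0 and its multiples; the click mechanism pulls it into the nearest one (within 1 deg) when let go, and once past half-way runs ahead of the finger. Pushing over takes about 4 N at a tab.
- vial_stoppered: The stoppered sample vial, the only one with a winged stopper: clear glass 24 mm in diameter and 45 mm tall, white plastic stopper with an upright wing grip 32 mm long, 8 mm thick and 18 mm tall, 67 mm tall in all, top 130 mm above the bench. Loose, stands in one of the holders, at the start never the one at the measuring place. Origin: centre of its foot (63 mm above the bench), z up.
- vial0: Stands at the measuring place at the start. A sample vial with a flat cap: clear glass, 24 mm in diameter, round white plastic cap 26 mm in diameter, 54 mm tall in all. Loose, stands in one of the six holders. Origin: centre of its foot, z up.
- vial1: A sample vial with a flat cap: clear glass, 24 mm in diameter, round white plastic cap 26 mm in diameter, 54 mm tall in all. Loose, stands in one of the six holders. Origin: centre of its foot, z up.
- vial2: A sample vial with a flat cap: clear glass, 24 mm in diameter, round white plastic cap 26 mm in diameter, 54 mm tall in all. Loose, stands in one of the six holders. Origin: centre of its foot, z up.
- vial3: A sample vial with a flat cap: clear glass, 24 mm in diameter, round white plastic cap 26 mm in diameter, 54 mm tall in all. Loose, stands in one of the six holders. Origin: centre of its foot, z up.
- vial4: A sample vial with a flat cap: clear glass, 24 mm in diameter, round white plastic cap 26 mm in diameter, 54 mm tall in all. Loose, stands in one of the six holders. Origin: centre of its foot, z up.
- tab0 (a point): Middle of finger tab 0, 86 mm from the axis, 80 mm above the bench. Six equal black tabs, 60 deg apart, stand upright and radially round the disc (140 mm wide): 5 mm thick, from 68 to 100 mm out from the axis, from 59 to 97 mm above the bench. The gaps between tabs, beyond the disc, are empty down to the deck (55 mm above the bench).
- tab1 (a point): Middle of finger tab 1, 86 mm from the axis, 80 mm above the bench.
- tab2 (a point): Middle of finger tab 2, 86 mm from the axis, 80 mm above the bench.
- tab3 (a point): Middle of finger tab 3, 86 mm from the axis, 80 mm above the bench.
- tab4 (a point): Middle of finger tab 4, 86 mm from the axis, 80 mm above the bench.
- tab5 (a point): Middle of finger tab 5, 86 mm from the axis, 80 mm above the bench.
- bottle: Bystander: glass reagent bottle with blue cap, 70 mm in diameter, 150 mm tall, loose. Origin under its centre.
- tube_rack: Bystander: magenta tube rack with small tubes, 200 x 70 mm, 74 mm tall, loose. Origin under its centre, long side along its x.
- pot: Bystander: clear plastic pot, 90 mm in diameter, 70 mm tall, loose. Origin under its centre.

How it is judged:
On the way:
1. the fingers push a tab of the carousel (contact force between any of carousel_c1, carousel_c2, carousel_c3, carousel_c4, carousel_c5, carousel_c6 and the fingers above 0.5 N), for 0.1 s.
At the end, for the whole second after the job is handed in: The stoppered vial's foot is within 5 mm (horizontally) of the measuring place, the carousel is at rest (below 0.05 rad/s), and all six vials stand seated in their holders (foot 57 to 69 mm above the bench, tilted less than 0.2 rad) (horizontal distance between vial_stoppered and measuring_place below 0.005 m and velocity of joint carousel between -0.05 and 0.05 rad/s and height (world z) of vial_stoppered between 0.057 and 0.069 m and angle between each of vial_stoppered, vial0, vial1, vial2, vial3, vial4's own z axis and vertical below 0.2 rad and height (world z) of vial0 between 0.057 and 0.069 m and height (world z) of vial1 between 0.057 and 0.069 m and height (world z) of vial2 between 0.057 and 0.069 m and height (world z) of vial3 between 0.057 and 0.069 m and height (world z) of vial4 between 0.057 and 0.069 m); the robot touches nothing.
It fails at once if a vial is touched by the robot (contact force between any of vial_stoppered, vial0, vial1, vial2, vial3, vial4 and the fingers above 0.3 N or contact force between any of vial_stoppered, vial0, vial1, vial2, vial3, vial4 and the arm above 0.3 N).
It fails at once if a vial is lifted in or out of its holder (height (world z) of any of vial_stoppered, vial0, vial1, vial2, vial3, vial4 above 0.073 m).
It fails at once if the bottle, the tube rack or the pot is displaced by more than 20 mm (distance of any of bottle, tube_rack, pot from where it was at the start of the episode above 0.02 m).
It also fails if it takes over 64 s, if anything falls off the work surface, if the arm or the gripper's body presses on something with over 40 N, if the wrist force passes 120 N, or if a joint passes its speed limit or range.

## Working session

There is one attempt and no reset: what is moved stays moved. The work goes in short steps, Python scripts to look and compute and a shell command to move; the robot and the scene stay as the last step left them, time stands still between calls to the robot, and variables do not carry over. Pictures are saved under pics/ and viewed, at most 10 in all, crops included, and the job is handed in when it is done.

```bash
mkdir -p pics
python3 - <<'E'
from bench import r
import cv2,numpy as np
s=r.read_state();print(s['time'],s['ee_pos'],s['eef_rot'],s['width'])
for n in('top','side'):
    c=r.camera(n);cv2.imwrite(f'pics/{n}0.png',c['color'][:,:,::-1]);print(n,c['mtx'].tolist(),np.round(c['R'],3).tolist(),c['t'])
    np.savez(f'{n}0.npz',**{k:c[k] for k in('color','mtx','R','t')})
E
```

```text
0.0 [ 0.16105837 -0.60349044  0.23271926] [ 9.91504733e-01  1.30068478e-01 -1.29896734e-04 -7.34089058e-04] 0.08722443947313743
top [[444.9712119576963, 0.0, 313.39320042916574], [0.0, 444.9712119576963, 207.06722573692923], [0.0, 0.0, 1.0]] [[0.024, -1.0, 0.002], [-0.988, -0.024, -0.154], [0.154, 0.001, -0.988]] [0.00773595 0.5595423  1.38813652]
side [[422.69295171606706, 0.0, 320.81150785060265], [0.0, 422.69295171606706, 198.29889711063194], [0.0, 0.0, 1.0]] [[-0.828, -0.56, -0.0], [-0.401, 0.593, -0.698], [0.391, -0.578, -0.716]] [0.45487536 0.23630102 1.17505991]
```

View pics/top0.png

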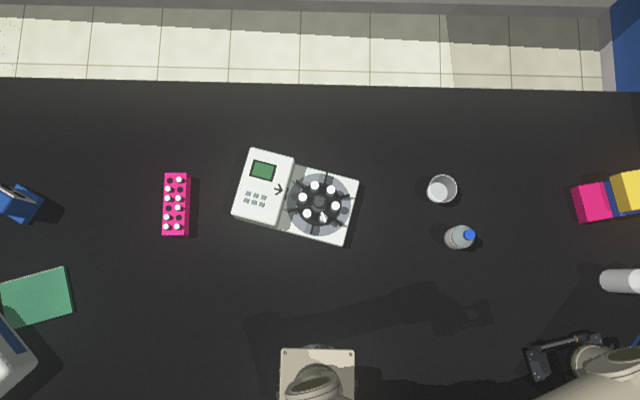

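View pics/side0.png

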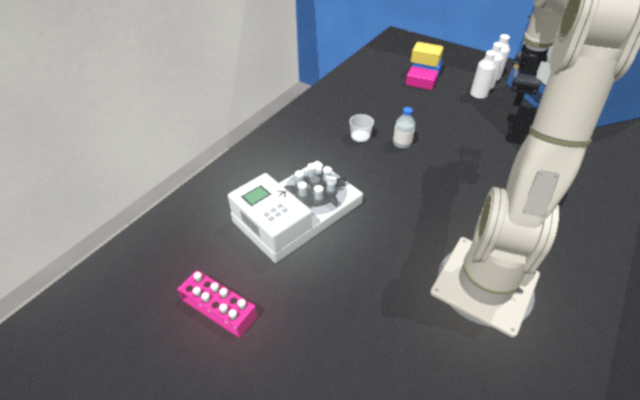

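Top view: the photometer housing is at (265,187), the carousel centre near (319,202), the rack at (175,205), the pot at (441,189) and the bottle at (459,237). A winged vial seems to be at (322,217). Next I zoom in and measure.

```bash
cat > h.py <<'E'
import numpy as np
def ray(c,uv,z):
    R,t=np.array(c['R']),np.array(c['t']); o=-R.T@t
    d=R.T@np.linalg.inv(c['mtx'])@np.array([uv[0],uv[1],1.]); return o+d*(z-o[2])/d[2]
def proj(c,X):
    p=c['mtx']@(c['R']@np.array(X)+c['t']); return p[:2]/p[2]
E
python3 - <<'E'
import numpy as np,cv2
from h import *
c=dict(np.load('top0.npz'));im=c['color']
cr=cv2.resize(im[135:260,220:370,::-1],None,fx=5,fy=5,interpolation=cv2.INTER_CUBIC);cv2.imwrite('pics/crop.png',cr[:600])
hsv=cv2.cvtColor(im,cv2.COLOR_RGB2HSV)
m=((hsv[...,2]>225)&(hsv[...,1]<40)).astype(np.uint8);m[:,:285]=0;m[:,352:]=0;m[:165]=0;m[235:]=0
n,l,st,ce=cv2.connectedComponentsWithStats(m)
for i in range(1,n):
    if st[i,4]>8: print(ce[i].round(1),st[i,2:5],ray(c,ce[i],.117).round(4))
# whole white instrument min-area rect
m=((hsv[...,2]>120)&(hsv[...,1]<40)).astype(np.uint8);m[:,:220]=0;m[:,370:]=0;m[:140]=0;m[255:]=0
cn=max(cv2.findContours(m,0,2)[0],key=cv2.contourArea);print(cv2.approxPolyDP(cv2.convexHull(cn),3,True)[:,0].tolist())
E
```

```text
[286.7 171.8] [ 6 20 71] [0.6557 0.1061 0.117 ]
[311.9 171.3] [20  8 66] [0.6592 0.0282 0.117 ]
[345.  182.8] [ 24  23 146] [ 0.6257 -0.0742  0.117 ]
[314.3 184.6] [ 8  8 53] [0.6175 0.0199 0.117 ]
[330.6 189.2] [ 8  8 52] [ 0.6043 -0.0305  0.117 ]
[302.2 196.6] [ 8  8 53] [0.5794 0.0559 0.117 ]
[335.2 205.3] [ 8  8 51] [ 0.5547 -0.0454  0.117 ]
[306.6 212.8] [ 8  8 52] [0.5294 0.0412 0.117 ]
[322.6 216.8] [ 6 10 31] [ 0.5184 -0.0078  0.117 ]
[346.6 221.7] [ 4  7 14] [ 0.5052 -0.0809  0.117 ]
[295.4 229.7] [19 12 82] [0.4773 0.0739 0.117 ]
[340.1 231.5] [16  8 68] [ 0.475  -0.0614  0.117 ]
[[251, 147], [358, 180], [341, 246], [231, 214]]
```

View pics/crop.png

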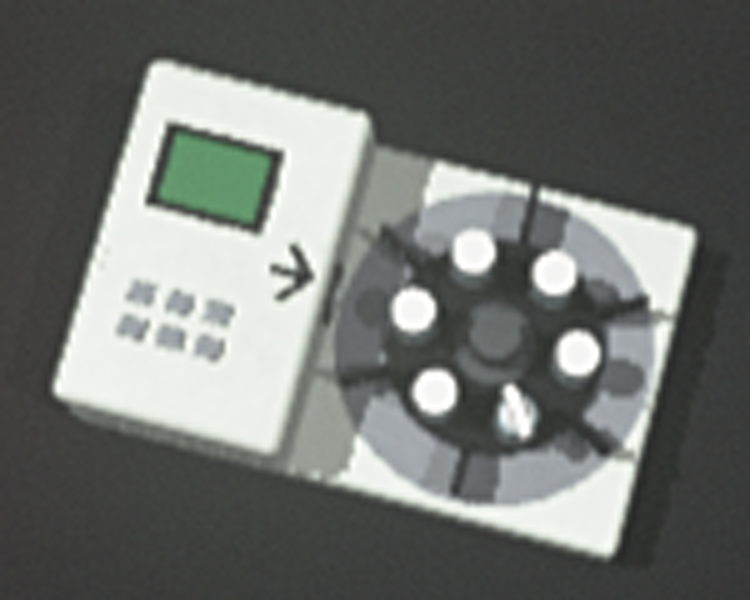

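Crop: the measuring-place cap is at crop (413,310), in front of the arrow. The winged stopper is at crop (515,412), which is image (322.6,216.8). That is two places counter-clockwise from the measuring place, so the carousel has to turn 120° clockwise.

Opposite caps agree on an axis at (0.567, 0.005), with cap radius 52 mm as specified. Photometer +y points at world 76.3°, which puts the tabs at 46.3° + 60k.

I'll move to the gap between the tabs at 226° and 286°, at high z.

```bash
python3 -m crank '[{"claw":1,"dx":0.6,"dy":-0.5},{"claw":1,"dx":0.83,"dy":-0.68},{"claw":1,"dx":0.83,"dy":-0.68},{"claw":1,"dx":0.83,"dy":-0.68},{"claw":1,"dx":0.83,"dy":-0.68},{"claw":1,"dx":0.83,"dy":-0.68},{"claw":1,"dx":0.83,"dy":-0.68},{"claw":1,"dx":0.83,"dy":-0.68}]' 10
python3 -m crank '[{"claw":1,"dx":0.83,"dy":-0.68},{"claw":1,"dx":0.83,"dy":-0.68},{"claw":1,"dx":0.83,"dy":-0.68},{"claw":1,"dx":0.83,"dy":-0.68},{"claw":1,"dx":0.83,"dy":-0.68},{"claw":1,"dx":0.83,"dy":-0.68},{"claw":1},{"claw":1}]'
```

```text
invalid input at $[0]: expected keys claw, dx, dy, dz, ax, ay, az
invalid input at $[0]: expected keys claw, dx, dy, dz, ax, ay, az
```

```bash
python3 -m crank '[{"claw":1,"dx":0.6,"dy":-0.5,"dz":0,"ax":0,"ay":0,"az":0},{"claw":1,"dx":0.83,"dy":-0.68,"dz":0,"ax":0,"ay":0,"az":0},{"claw":1,"dx":0.83,"dy":-0.68,"dz":0,"ax":0,"ay":0,"az":0},{"claw":1,"dx":0.83,"dy":-0.68,"dz":0,"ax":0,"ay":0,"az":0},{"claw":1,"dx":0.83,"dy":-0.68,"dz":0,"ax":0,"ay":0,"az":0},{"claw":1,"dx":0.83,"dy":-0.68,"dz":0,"ax":0,"ay":0,"az":0},{"claw":1,"dx":0.83,"dy":-0.68,"dz":0,"ax":0,"ay":0,"az":0},{"claw":1,"dx":0.83,"dy":-0.68,"dz":0,"ax":0,"ay":0,"az":0}]' 10
python3 -m crank '[{"claw":1,"dx":0.83,"dy":-0.68,"dz":0,"ax":0,"ay":0,"az":0},{"claw":1,"dx":0.83,"dy":-0.68,"dz":0,"ax":0,"ay":0,"az":0},{"claw":1,"dx":0.83,"dy":-0.68,"dz":0,"ax":0,"ay":0,"az":0},{"claw":1,"dx":0.83,"dy":-0.68,"dz":0,"ax":0,"ay":0,"az":0},{"claw":1,"dx":0.83,"dy":-0.68,"dz":0,"ax":0,"ay":0,"az":0},{"claw":1,"dx":0.83,"dy":-0.68,"dz":0,"ax":0,"ay":0,"az":0},{"claw":1,"dx":0,"dy":0,"dz":0,"ax":0,"ay":0,"az":0},{"claw":1,"dx":0,"dy":0,"dz":0,"ax":0,"ay":0,"az":0}]'
```

```text
time: 0.77
ee_pos: [0.3068, -0.4003, 0.2333]
eef_rot: [0.992, 0.13, -0.0, -0.0]
ft_force: [0.5, 0.1, -0.3]
width: 0.0416
grip_force: 0.0
time: 1.43
ee_pos: [0.4198, -0.2435, 0.2334]
eef_rot: [0.991, 0.132, -0.0, -0.0]
ft_force: [-0.2, 0.2, -0.7]
width: 0.001
grip_force: 0.0
```

```bash
python3 -m crank '[{"claw":1,"dx":0.86,"dy":-0.71,"dz":0,"ax":0,"ay":0,"az":0},{"claw":1,"dx":0.86,"dy":-0.71,"dz":0,"ax":0,"ay":0,"az":0},{"claw":1,"dx":0.86,"dy":-0.71,"dz":0,"ax":0,"ay":0,"az":0},{"claw":1,"dx":0.86,"dy":-0.71,"dz":0,"ax":0,"ay":0,"az":0},{"claw":1,"dx":0.86,"dy":-0.71,"dz":0,"ax":0,"ay":0,"az":0},{"claw":1,"dx":0.86,"dy":-0.71,"dz":0,"ax":0,"ay":0,"az":0},{"claw":1,"dx":0,"dy":0,"dz":0,"ax":0,"ay":0,"az":-1},{"claw":1,"dx":0,"dy":0,"dz":0,"ax":0,"ay":0,"az":-1}]'
python3 -m crank '[{"claw":1,"dx":0,"dy":0,"dz":0,"ax":0,"ay":0,"az":-1},{"claw":1,"dx":0,"dy":0,"dz":0,"ax":0,"ay":0,"az":-1},{"claw":1,"dx":0,"dy":0,"dz":0,"ax":0,"ay":0,"az":-1},{"claw":1,"dx":0,"dy":0,"dz":0,"ax":0,"ay":0,"az":-1},{"claw":1,"dx":0,"dy":0,"dz":0,"ax":0,"ay":0,"az":-1},{"claw":1,"dx":0,"dy":0,"dz":0,"ax":0,"ay":0,"az":-1},{"claw":1,"dx":0,"dy":0,"dz":0,"ax":0,"ay":0,"az":-1},{"claw":1,"dx":0,"dy":0,"dz":0,"ax":0,"ay":0,"az":0}]'
python3 - <<'E'
from bench import r
import cv2,numpy as np
from scipy.spatial.transform import Rotation as Ro
from h import *
s=r.read_state();p=s['ee_pos'];R=Ro.from_quat(s['eef_rot']).as_matrix();print(p,R[:,0],s['joint_positions'])
c=r.camera('wrist');T=np.eye(4);T[:3,:3]=R;T[:3,3]=p
W=np.linalg.inv(T@c['hand_eye']);w=dict(mtx=c['mtx'],R=W[:3,:3],t=W[:3,3]);im=c['color'][:,:,::-1].copy()
print(c['hand_eye'].round(3).tolist())
C=np.array([.567,.0053])
for k in range(6):
    for rad,off,z,col in((52,0,.117,(0,0,255)),(100,30,.097,(0,255,0))):
        a=np.radians(76.3+off+60*k);u=proj(w,[*(C+rad/1000*np.array([np.cos(a),np.sin(a)])),z]);
        if abs(u).max()<2000: cv2.circle(im,tuple(int(v) for v in u),5,col,2)
cv2.imwrite('pics/w1.png',im)
E
```

```text
time: 2.1
ee_pos: [0.5361, -0.0809, 0.233]
eef_rot: [0.972, 0.236, -0.0, -0.0]
ft_force: [-0.2, 0.4, 0.4]
width: 0.0005
grip_force: 0.0
time: 2.77
ee_pos: [0.5352, -0.0834, 0.2331]
eef_rot: [0.824, 0.567, -0.0, -0.0]
ft_force: [-0.1, 0.1, 0.7]
width: 0.0005
grip_force: 0.0
[ 0.53524267 -0.08336301  0.23311894] [ 3.56673783e-01  9.34228750e-01 -6.74091561e-04] [ 0.66820906  0.21206459 -0.67938555  1.65372767  0.13717759  1.32501021
 -0.39852529]
[[-0.0, -0.969, -0.247, 0.067], [1.0, -0.0, 0.0, 0.0], [-0.0, -0.247, 0.969, -0.152], [0.0, 0.0, 0.0, 1.0]]
```

View pics/w1.png

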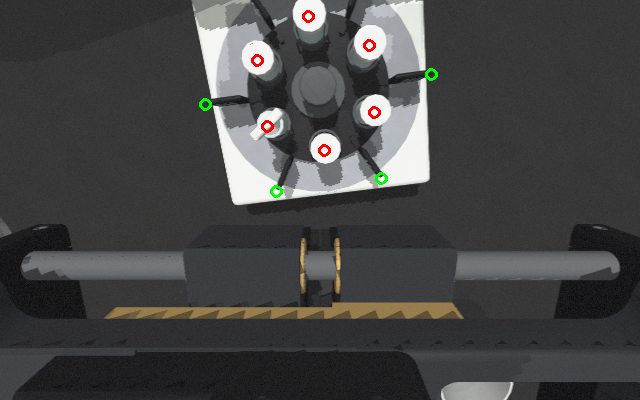

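The wrist view confirms the estimate. The projected cap circles (red) and tab ends (green) fall on the real ones within about 2–3 mm, and the winged stopper is at (267,127). The gripper is above the gap between the tabs at (277,190) and (381,178). Now I lower it, with the tips at about 77 mm.

```bash
python3 -m crank '[{"claw":1,"dx":0.1,"dy":0,"dz":0.8,"ax":0,"ay":0,"az":0},{"claw":1,"dx":0,"dy":0,"dz":1,"ax":0,"ay":0,"az":0},{"claw":1,"dx":0,"dy":0,"dz":1,"ax":0,"ay":0,"az":0},{"claw":1,"dx":0,"dy":0,"dz":0.9,"ax":0,"ay":0,"az":0},{"claw":1,"dx":0,"dy":0,"dz":0.7,"ax":0,"ay":0,"az":0},{"claw":1,"dx":0,"dy":0,"dz":0.4,"ax":0,"ay":0,"az":0},{"claw":1,"dx":0,"dy":0,"dz":0,"ax":0,"ay":0,"az":0},{"claw":1,"dx":0,"dy":0,"dz":0,"ax":0,"ay":0,"az":0}]'
```

```text
time: 3.48
ee_pos: [0.5368, -0.0792, 0.0899]
eef_rot: [0.825, 0.565, -0.0, -0.0]
ft_force: [0.3, 0.1, 0.2]
width: 0.0006
grip_force: 0.0
```

```bash
python3 -m crank '[{"claw":1,"dx":0.004,"dy":-0.157,"dz":0,"ax":0,"ay":0,"az":0.5},{"claw":1,"dx":0.004,"dy":-0.157,"dz":0,"ax":0,"ay":0,"az":0.5},{"claw":1,"dx":0.004,"dy":-0.157,"dz":0,"ax":0,"ay":0,"az":0.5},{"claw":1,"dx":0.004,"dy":-0.157,"dz":0,"ax":0,"ay":0,"az":0.5},{"claw":1,"dx":0.004,"dy":-0.157,"dz":0,"ax":0,"ay":0,"az":0.5},{"claw":1,"dx":0.004,"dy":-0.157,"dz":0,"ax":0,"ay":0,"az":0.5},{"claw":1,"dx":0.004,"dy":-0.157,"dz":0,"ax":0,"ay":0,"az":0.5},{"claw":1,"dx":0.004,"dy":-0.157,"dz":0,"ax":0,"ay":0,"az":0.5}]'
```

```text
time: 4.15
ee_pos: [0.5066, -0.0593, 0.0916]
eef_rot: [0.925, 0.38, 0.001, 0.001]
ft_force: [0.9, -3.0, 0.1]
width: 0.0005
grip_force: 1.3
```

```bash
python3 -m crank '[{"claw":1,"dx":0,"dy":-0.157,"dz":0,"ax":0,"ay":0,"az":0.5},{"claw":1,"dx":0,"dy":-0.157,"dz":0,"ax":0,"ay":0,"az":0.5},{"claw":1,"dx":0,"dy":-0.157,"dz":0,"ax":0,"ay":0,"az":0.5},{"claw":1,"dx":0,"dy":-0.157,"dz":0,"ax":0,"ay":0,"az":0.5},{"claw":1,"dx":0,"dy":-0.157,"dz":0,"ax":0,"ay":0,"az":0.5},{"claw":1,"dx":0,"dy":-0.157,"dz":0,"ax":0,"ay":0,"az":0.5},{"claw":1,"dx":0,"dy":0,"dz":0,"ax":0,"ay":0,"az":0},{"claw":1,"dx":0,"dy":0,"dz":0,"ax":0,"ay":0,"az":0}]'
```

```text
time: 4.82
ee_pos: [0.4894, -0.0364, 0.0911]
eef_rot: [0.972, 0.233, 0.001, 0.001]
ft_force: [0.2, -2.1, 0.4]
width: 0.0005
grip_force: 0.7
```

```bash
python3 -m crank '[{"claw":1,"dx":0,"dy":-0.157,"dz":0,"ax":0,"ay":0,"az":0.5},{"claw":1,"dx":0,"dy":-0.157,"dz":0,"ax":0,"ay":0,"az":0.5},{"claw":1,"dx":0,"dy":0,"dz":0,"ax":0,"ay":0,"az":0},{"claw":1,"dx":0,"dy":0,"dz":0,"ax":0,"ay":0,"az":0},{"claw":1,"dx":0,"dy":0,"dz":0,"ax":0,"ay":0,"az":0},{"claw":1,"dx":0,"dy":0,"dz":0,"ax":0,"ay":0,"az":0}]'
cat > caps.py <<'E'
from bench import r
import cv2,numpy as np,sys
from h import *
s=r.read_state();c=r.camera('top');im=c['color']
cv2.imwrite(sys.argv[1],cv2.resize(im[160:250,270:370,::-1],None,fx=6,fy=6,interpolation=cv2.INTER_CUBIC))
hsv=cv2.cvtColor(im,cv2.COLOR_RGB2HSV);m=((hsv[...,2]>225)&(hsv[...,1]<40)).astype(np.uint8)
n,l,st,ce=cv2.connectedComponentsWithStats(m)
for i in range(1,n):
    x=ray(c,ce[i],.117)[:2]-[.567,.0053]
    if np.hypot(*x)<.066 and st[i,4]>5: print(st[i,2:5],np.hypot(*x).round(4),np.degrees(np.arctan2(x[1],x[0])).round(1)%360)
print(s['time'],s['ft_force'])
E
python3 caps.py pics/t1.png
```

```text
time: 5.32
ee_pos: [0.4844, -0.0278, 0.0897]
eef_rot: [0.983, 0.182, 0.0, 0.0]
ft_force: [1.3, 0.1, -0.4]
width: 0.0003
grip_force: 0.0
[ 8  9 54] 0.0521 18.6
[ 8  8 52] 0.0523 318.6
[ 8  7 46] 0.0518 78.1
[ 7  8 24] 0.0519 135.1
5.3167 [ 1.31406443  0.12238148 -0.38286886]
```

View pics/t1.png

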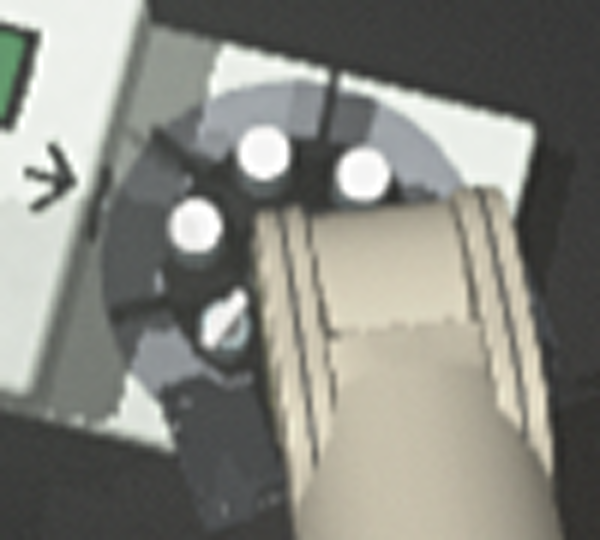

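The first click is done. The winged stopper is now at about 136°, crop (225,325), with a flat cap at the measuring place. I carry on along the arc, pushing the same tab.

```bash
python3 -m crank '[{"claw":1,"dx":0.004,"dy":-0.157,"dz":0,"ax":0,"ay":0,"az":0.5},{"claw":1,"dx":0.004,"dy":-0.157,"dz":0,"ax":0,"ay":0,"az":0.5},{"claw":1,"dx":0.004,"dy":-0.157,"dz":0,"ax":0,"ay":0,"az":0.5},{"claw":1,"dx":0.004,"dy":-0.157,"dz":0,"ax":0,"ay":0,"az":0.5},{"claw":1,"dx":0.004,"dy":-0.157,"dz":0,"ax":0,"ay":0,"az":0.5},{"claw":1,"dx":0.004,"dy":-0.157,"dz":0,"ax":0,"ay":0,"az":0.5},{"claw":1,"dx":0.004,"dy":-0.157,"dz":0,"ax":0,"ay":0,"az":0.5},{"claw":1,"dx":0.004,"dy":-0.157,"dz":0,"ax":0,"ay":0,"az":0.5}]'
```

```text
time: 6.03
ee_pos: [0.4784, 0.0094, 0.0895]
eef_rot: [1.0, -0.028, -0.0, 0.0]
ft_force: [0.2, 0.1, -0.2]
width: 0.0002
grip_force: 0.0
```

```bash
python3 -m crank '[{"claw":1,"dx":0,"dy":-0.157,"dz":0,"ax":0,"ay":0,"az":0.5},{"claw":1,"dx":0,"dy":-0.157,"dz":0,"ax":0,"ay":0,"az":0.5},{"claw":1,"dx":0,"dy":-0.157,"dz":0,"ax":0,"ay":0,"az":0.5},{"claw":1,"dx":0,"dy":-0.157,"dz":0,"ax":0,"ay":0,"az":0.5},{"claw":1,"dx":0,"dy":-0.157,"dz":0,"ax":0,"ay":0,"az":0.5},{"claw":1,"dx":0,"dy":-0.157,"dz":0,"ax":0,"ay":0,"az":0.5}]'
```

```text
time: 6.53
ee_pos: [0.4832, 0.0363, 0.0894]
eef_rot: [0.983, -0.184, -0.001, 0.001]
ft_force: [-2.8, -3.5, 3.2]
width: 0.0003
grip_force: 1.9
```

```bash
python3 -m crank '[{"claw":1,"dx":0,"dy":-0.157,"dz":0,"ax":0,"ay":0,"az":0.5},{"claw":1,"dx":0,"dy":-0.157,"dz":0,"ax":0,"ay":0,"az":0.5},{"claw":1,"dx":0,"dy":-0.157,"dz":0,"ax":0,"ay":0,"az":0.5},{"claw":1,"dx":0,"dy":-0.157,"dz":0,"ax":0,"ay":0,"az":0.5},{"claw":1,"dx":0,"dy":-0.157,"dz":0,"ax":0,"ay":0,"az":0.5},{"claw":1,"dx":0,"dy":0,"dz":0,"ax":0,"ay":0,"az":0},{"claw":1,"dx":0,"dy":0,"dz":0,"ax":0,"ay":0,"az":0},{"claw":1,"dx":0,"dy":0,"dz":0,"ax":0,"ay":0,"az":0}]'
python3 caps.py pics/t2.png
```

```text
time: 7.2
ee_pos: [0.4942, 0.0577, 0.0895]
eef_rot: [0.951, -0.309, 0.0, 0.0]
ft_force: [0.4, 0.5, 0.4]
width: 0.0009
grip_force: 0.0
[ 8  9 52] 0.0523 343.4
[ 8  8 51] 0.0521 283.4
[ 8  7 47] 0.0511 224.3
7.2 [0.39146256 0.53775433 0.43433363]
```

```bash
python3 -m crank '[{"claw":1,"dx":0,"dy":0,"dz":0,"ax":0,"ay":0,"az":0},{"claw":1,"dx":0,"dy":0,"dz":0,"ax":0,"ay":0,"az":0},{"claw":1,"dx":0,"dy":0,"dz":0,"ax":0,"ay":0,"az":0},{"claw":1,"dx":0,"dy":0,"dz":0,"ax":0,"ay":0,"az":0}]'
python3 caps.py pics/t3.png
```

```text
time: 7.58
ee_pos: [0.4942, 0.0578, 0.0895]
eef_rot: [0.951, -0.309, 0.0, 0.0]
ft_force: [0.5, -1.4, 0.1]
width: 0.0004
grip_force: 0.0
[ 7  8 40] 0.0535 12.4
[ 9  8 53] 0.052 314.9
[ 8  8 51] 0.0516 255.0
7.5833 [ 0.4646437  -1.43931827  0.06745062]
```

It has clicked over, so I lift straight up, clear of the tabs.

```bash
python3 -m crank '[{"claw":1,"dx":0,"dy":0,"dz":-0.5,"ax":0,"ay":0,"az":0},{"claw":1,"dx":0,"dy":0,"dz":-0.9,"ax":0,"ay":0,"az":0},{"claw":1,"dx":0,"dy":0,"dz":-1,"ax":0,"ay":0,"az":0},{"claw":1,"dx":0,"dy":0,"dz":-1,"ax":0,"ay":0,"az":0},{"claw":1,"dx":0,"dy":0,"dz":-1,"ax":0,"ay":0,"az":0},{"claw":1,"dx":0,"dy":0,"dz":-0.8,"ax":0,"ay":0,"az":0},{"claw":1,"dx":-1,"dy":0,"dz":0,"ax":0,"ay":0,"az":0},{"claw":1,"dx":-0.8,"dy":0,"dz":0,"ax":0,"ay":0,"az":0}]'
python3 -m crank '[{"claw":1,"dx":0,"dy":0,"dz":0,"ax":0,"ay":0,"az":0},{"claw":1,"dx":0,"dy":0,"dz":0,"ax":0,"ay":0,"az":0},{"claw":1,"dx":0,"dy":0,"dz":0,"ax":0,"ay":0,"az":0},{"claw":1,"dx":0,"dy":0,"dz":0,"ax":0,"ay":0,"az":0}]'
python3 caps.py pics/t4.png
```

```text
time: 8.3
ee_pos: [0.4507, 0.0903, 0.2469]
eef_rot: [0.951, -0.31, 0.001, -0.001]
ft_force: [-0.2, 0.7, -0.8]
width: 0.0004
grip_force: 0.0
time: 8.63
ee_pos: [0.451, 0.0891, 0.2454]
eef_rot: [0.951, -0.31, -0.0, 0.0]
ft_force: [-0.1, 0.3, -0.3]
width: 0.0002
grip_force: 0.0
[ 8  8 54] 0.0526 15.8
[ 8  8 52] 0.0518 315.9
[ 8  4 20] 0.0488 72.6
[ 8  8 52] 0.0523 256.2
[ 7  9 44] 0.0501 137.1
[ 8  9 51] 0.0518 196.3
8.6333 [-0.12026882  0.26389296 -0.25454641]
```

View pics/t4.png

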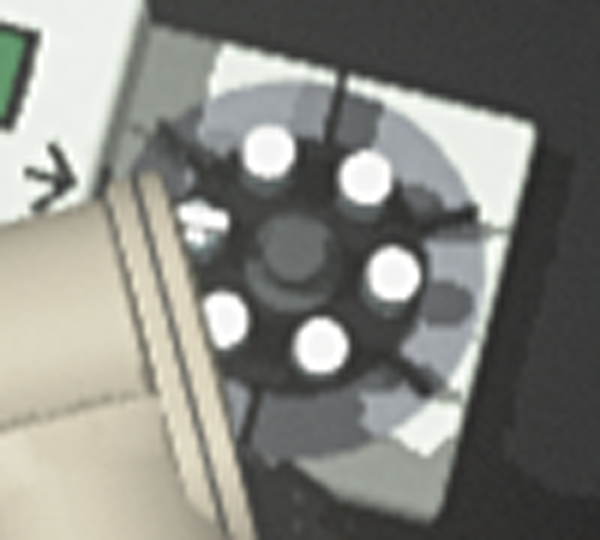

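The winged stopper is at crop (200,225), the measuring place by the arrow. The flat caps sit at the stop angles (15.8°, 315.9°, 256.2°, 196.3°) and the arm is clear, so I hand in.

```bash
python3 -c "
from bench import r
print(r.close_job())"
```

```text
the job is handed in; nothing more can be done
None
```

I turned the carousel two clicks clockwise and handed the job in: in the last picture the winged-stopper vial is at the measuring place, all six vials are in their holders and the arm is clear, but the hand-in returned no verdict.

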